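# Lay the tall vinegar bottle down in its cradle

## Robot

A 7-joint arm with a two-finger parallel gripper is mounted at the origin on the work surface. World frame = base frame: x ahead of the robot, y to its left, z up, the work surface at z = 0. Lengths are in m, angles in rad, forces in N, time in s.
With the tool pointing down it reaches from about 0.35 to 0.9 m from the base axis. Payload 8.1 kg.
Tool frame: the origin (TCP) lies midway between the tips of the shut fingers; the grasp point (between the pads) lies 19 mm behind it; z points along the fingers, y is the line along which they close (so a half turn about z gives the same grasp; the last joint's range is limited). The gripper opens to 92 mm and grips with 3 to 60 N. Pads are 19 mm wide; open, the fingers measure 130 mm over their backs; the gripper's body (75 mm by 190 mm) begins 47 mm behind the grasp point.
Start: joints at [-1.249, 0.434, 0.025, 1.573, -0.012, 1.134, -0.075], TCP at [0.258, 0.569, 0.227] pointing down, gripper open.
Joint ranges: [-2.62, 2.62], [-0.44, 2.09], [-1.27, 1.32], [0.08, 2.57], [-1.32, 4.46], [0.12, 2], [-2.74, 2.74]. Speed limits (rad/s): [2.22, 2.22, 3.01, 3.01, 3.14, 3.14, 3.14].

## Interface

Orientations are given as a rotation vector (axis times angle).
In Python, from cell import arm gives the robot as it stands.
- The arm moves only by the tool move_arm, never from a script. Its argument "motion" is a list of rows, each an object of numbers: "tx", "ty", "tz": the shift along the tool's x, y, z normalised to -1 to 1, where 1 is 1000 mm; "twist": the turn about the tool's z normalised to -1 to 1, where 1 is pi/2 rad. In form: [{"tx": .., "ty": .., "tz": .., "twist": ..}, ...]. A call has 1 to 12 rows; each row shifts and turns the commanded pose from where the row before left it, along the tool's axes as they then stand; what a row does not reach is not made up. A row lasts 1/10 s, in which the tool goes at most 50 mm and 8.59 degrees, less where a joint would pass 70% of its speed; a pose out of reach is approached as far as the arm can. A call with a number of a shift or a turn outside -1 to 1 is refused whole. A call with a gripper value outside its range is refused whole. "gripper" is the gripper's target within -1 to 1 (shut at 1, half-way at 0, fully open at -1), set as the call begins (left out, the last holds). The fingers move at their own pace and stop on an object; "squeeze" is the grip in N (left out, the last holds). Time passes only in rows, so rows that do not move let the fingers close. It gives the time, the measured TCP pose, the force, the opening and the grip force at its end, in the units of the state.
- arm.observe(): the state, without advancing time (a new reading comes with each control period).
- arm.get_image(name): name is "scene" or "top" or "wrist"; returns the picture (400x640x3 uint8, red, green, blue); there is no depth.
- arm.calibration(name): a dict with "K" (3x3 intrinsics, pixels), "k1" (the pictures are not rectified: a ray, as slopes to the right and down, at radius r is drawn at 1 + k1 r^2 times it, then the intrinsics apply), "T" (4x4, takes a point from camera to world coordinates). Camera axes: x right, y down, z forward; pixel columns grow to the right and rows downward; lengths in m; the calibration is good to about 2 mm. A picture is of the moment at which its call begins: read the wrist's pose just before it. calibration takes no time and is no camera call; for the wrist camera it gives the pose at the moment of the call.
- arm.sign_off(): hands the job in; it is judged then, once.
Trained networks look in the newest picture that a camera, given by its name, has taken for a name from the list of things; names that differ only in an ending like _2 or _b are one class to them, and where a whole thing is asked for, a point or a joint stands for the part that bears it (a point fixed in the world has none). Each returns a list of dicts, best first, with "conf" (0 to 1); they miss things now and then, are a little off and sometimes report something else, mostly with a low value. They report only what shows in the picture. A call takes as long as a camera call. They do not tell look-alikes from the thing itself.
- arm.look_for(camera, query): "point" ([column, row] as shares, 0 to 1, of the picture: columns of its width, rows of its height, amid what is visible of it).
- arm.regions_of(camera, query): "region" (400x640 bool, what is visible of it) and "point" ([column, row] as shares, 0 to 1, of the picture: columns of its width, rows of its height, amid what is visible of it).
- arm.place_of(camera, query): "point" ([column, row] as shares, 0 to 1, of the picture: columns of its width, rows of its height: a listed point, or the origin of a listed thing).
The state is a dict: "clock": time; "joints": joint angles; "dq": joint speeds; "joint_efforts": joint torques, N m; "position": TCP position; "ee_rot": TCP orientation; "force": force on the tool from outside, world axes, zero at the start; "ft_torque": the same for the moment, N m; "width": opening from 0.0 (shut) to 1.0 (fully open); "gripper_force": force on a finger pad.
Only numpy, scipy, OpenCV 4.12 (cv2) and the standard library are available. Lean on these libraries where they do the work, as an engineer would, in place of code of your own. Each camera call takes 0.05 s, during which the arm holds its last target. There are 200 camera calls.

## Task

Tip the tall square brown bottle, which stands on the foot end of the wooden cradle, over onto its side so that it comes to lie gently on the cradle's sloping rest with its neck pointing out past it. Push it over with the fingers and keep a finger in front of the neck to let it down slowly: never let it fall, do not squeeze, lift or carry it, keep its foot on the cradle, and leave everything else standing where it is.

Things in the scene. Friction and masses are not known exactly. Their poses are not given: they have to be found in the camera images.
- bottle: tall brown glass bottle, square in plan, 226 mm tall, 0.2 to 0.4 kg, upright on the cradle's plate (foot 10 mm above the counter). Body 66 x 66 mm to 145 mm up, shoulder to 174 mm, round neck 27 mm diameter, steel cap 28 mm diameter from 204 mm up. Balances on its foot's edge at about 22 degrees of tilt. Origin: centre of the foot's underside; z up to the cap, x out of the face that goes down.
- bottle_mouth (a point): centre of the bottle cap's flat top, 226 mm from the foot along the bottle's axis
- cradle: wooden cradle, fixed. Base plate 200 mm long (x from -40 to 160 mm), 120 mm wide, 10 mm thick, no ledge: the bottle turns about its foot's front edge, held by friction. Origin: plate's underside, where the bottle stands (foot within 10 mm in x, 8 mm in y, turned under 5 degrees); x level, from there to the rest, the way the bottle goes over; z up. Nothing of it lies beyond x = 165 mm.
- susan: white plastic lazy susan, fixed, 300 mm diameter, top 32 mm above the counter; origin: underside centre
- jar: squat brown glass jar with steel lid on the lazy susan, 72 mm diameter, 99 mm tall; origin: underside centre. Leave alone.
- tumbler: open steel tumbler on the lazy susan, 70 mm rim, 100 mm tall; origin: underside centre. Leave alone.
- plate: small white ceramic plate on the lazy susan, 100 mm diameter, 14 mm high; origin: underside centre. Leave alone.
- fliptop: square glass container with a flip-top lid on the lazy susan, 74 mm square, 87 mm tall; origin: underside centre. Leave alone.
- katori: small steel bowl on the counter beside the cradle, on the cradle's -y side, 84 mm rim, 38 mm tall; origin: underside centre. Leave alone.
- spice: small glass spice jar with steel lid on the counter beside the cradle, on the cradle's +y side, 48 mm diameter, 85 mm tall; origin: underside centre. Leave alone.
- spoon: spoon with a wooden handle, 170 mm long, lying on the counter to the robot's left; origin: underside, x along it. Leave alone.
- rest (a point): middle of the top of the cork-faced rest, the stop the bottle comes to lie on; 142 mm along x from the cradle's origin, 50 mm above the counter. Flat pad 28 mm long (x), 104 mm wide, rising 20 degrees towards +x, with a 16 mm lip at each side, so the bottle lies on it about 70 degrees from upright, neck overhanging beyond.
Mind the look-alikes: they are no part of the job. There is more than one size of the bottle; the one meant has the size given above.

How it is judged:
By the outcome, as a careful person would: the job done as asked, in the order asked, and still so for the second after the job is handed in, with the robot touching nothing.
It also fails if it takes over 51 s, if anything falls off the work surface, if the arm or the gripper's body presses on something with over 40 N, if the wrist force passes 120 N, or if a joint passes its speed limit or range.

## Working session

There is one attempt and no reset: what is moved stays moved. The work goes in short steps, Python scripts to look and compute and a tool call to move; the robot and the scene stay as the last step left them, time stands still between calls to the robot, and variables do not carry over. Pictures are saved under pics/ and viewed, at most 10 in all, crops included, and the job is handed in when it is done.

Besides the shell and the picture viewer there is one more tool, called after ">>>" as name(argument=value, ...) on one line, values as JSON. move_arm: Moves the arm, as the interface text tells. Scaled input: -1 to 1 covers 1000 mm each way for a shift and pi/2 rad each way for a turn. Its arguments: {"type":"object","properties":{"motion":{"type":"array","items":{"type":"object","properties":{"tx":{"type":"number"},"ty":{"type":"number"},"tz":{"type":"number"},"twist":{"type":"number"}}}},"gripper":{"type":"number"},"squeeze":{"type":"number"}},"required":["motion"]}

```bash
mkdir -p pics
cat > h.py <<'E'
import numpy as np, cv2
from cell import arm
def save(n,f,crop=None,s=1):
    im=arm.get_image(n)[:,:,::-1]
    if crop: a,b,c,d=crop; im=im[b:d,a:c]
    cv2.imwrite('pics/'+f,cv2.resize(im,None,fx=s,fy=s,interpolation=cv2.INTER_CUBIC))
def ray(n,px):
    c=arm.calibration(n);K=np.array(c['K']);T=np.array(c['T']);k=c['k1']
    d=np.array([(px[0]-K[0,2])/K[0,0],(px[1]-K[1,2])/K[1,1]]);u=d.copy()
    for _ in range(30): u=d/(1+k*(u@u))
    return T[:3,3],T[:3,:3]@np.r_[u,1]
def at(n,px,z):
    o,d=ray(n,px);return o+d*(z-o[2])/d[2]
def proj(n,P):
    c=arm.calibration(n);K=np.array(c['K']);T=np.array(c['T']);k=c['k1']
    q=(np.array(P)-T[:3,3])@T[:3,:3];u=q[...,:2]/q[...,2:];u=u*(1+k*(u**2).sum(-1,keepdims=True))
    return u*[K[0,0],K[1,1]]+[K[0,2],K[1,2]]
E
python3 - <<'E'
from h import *
np.set_printoptions(precision=3,suppress=True)
s=arm.observe();print(s)
save('scene','s0.png');save('top','t0.png')
for c in('scene','top'):
    print(c,np.array(arm.calibration(c)['T'])[:3,3])
    for q,z in(('bottle',.01),('bottle_mouth',.236),('cradle',0),('rest',.05),('katori',0),('spice',0),('susan',0)):
        for r in arm.place_of(c,q)[:3]:
            p=np.array(r['point'])*[640,400];print(q,p.round(),round(r['conf'],2),at(c,p,z))
E
```

```text
{'clock': 0.0, 'joints': array([-1.249,  0.435,  0.025,  1.574, -0.012,  1.134, -0.075]), 'dq': array([-0.002, -0.   , -0.001, -0.001,  0.001, -0.   ,  0.   ]), 'joint_efforts': array([ -0.001, -66.787,   0.984, -31.445,  -0.061,   0.043,   0.   ]), 'position': array([0.257, 0.569, 0.226]), 'ee_rot': array([-0.662, -3.071,  0.002]), 'force': array([0.303, 0.205, 0.233]), 'ft_torque': array([ 0.05 ,  0.007, -0.024]), 'gripper_force': 0.0, 'width': 0.9973074163171849}
scene [0.994 0.607 1.065]
bottle [304. 223.] 0.78 [ 0.583 -0.103  0.01 ]
bottle [369. 234.] 0.71 [0.446 0.033 0.01 ]
bottle [362. 192.] 0.6 [ 0.363 -0.111  0.01 ]
bottle_mouth [304. 173.] 0.94 [ 0.588 -0.09   0.236]
bottle_mouth [376. 197.] 0.66 [0.48  0.074 0.236]
bottle_mouth [371. 148.] 0.58 [ 0.384 -0.074  0.236]
cradle [308. 231.] 0.65 [ 0.587 -0.077  0.   ]
rest [332. 256.] 0.85 [0.595 0.061 0.05 ]
katori [265. 272.] 0.69 [ 0.761 -0.021  0.   ]
spice [351. 211.] 0.88 [ 0.436 -0.071  0.   ]
susan [266. 158.] 0.73 [ 0.546 -0.418  0.   ]
top [ 0.329 -0.029  1.162]
bottle [293. 234.] 0.96 [0.452 0.038 0.01 ]
bottle [336. 190.] 0.81 [ 0.592 -0.095  0.01 ]
bottle [345. 267.] 0.77 [ 0.35 -0.12  0.01]
bottle_mouth [339. 168.] 0.88 [ 0.597 -0.09   0.236]
bottle_mouth [350. 267.] 0.65 [ 0.345 -0.115  0.236]
bottle_mouth [291. 227.] 0.57 [0.445 0.03  0.236]
cradle [333. 196.] 0.57 [ 0.573 -0.087  0.   ]
cradle [284. 189.] 0.15 [0.596 0.069 0.   ]
rest [284. 185.] 0.71 [0.597 0.064 0.05 ]
rest [450. 226.] 0.7 [ 0.47  -0.435  0.05 ]
katori [314. 140.] 0.73 [ 0.761 -0.026  0.   ]
spice [333. 232.] 0.48 [ 0.459 -0.086  0.   ]
susan [440. 203.] 0.68 [ 0.551 -0.426  0.   ]
```

Run:
```python
import cv2
a=cv2.imread('pics/s0.png')[120:320,200:440];b=cv2.imread('pics/t0.png')[100:300,220:420]
cv2.imwrite('pics/s0c.png',cv2.resize(a,None,fx=3,fy=3,interpolation=2));cv2.imwrite('pics/t0c.png',cv2.resize(b,None,fx=3,fy=3,interpolation=2))
```

```text
(no output)
```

View pics/s0.png

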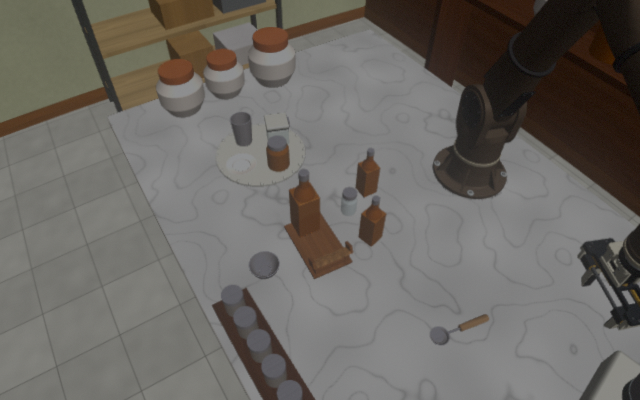

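View pics/s0c.png

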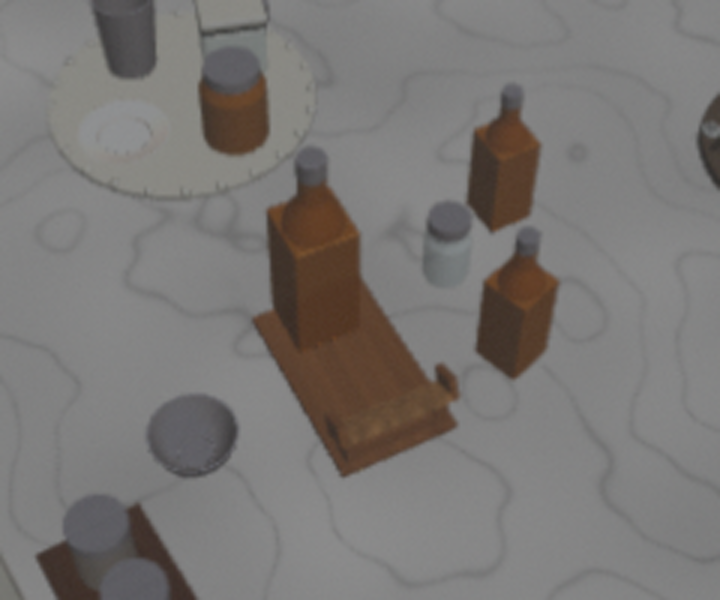

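View pics/t0c.png

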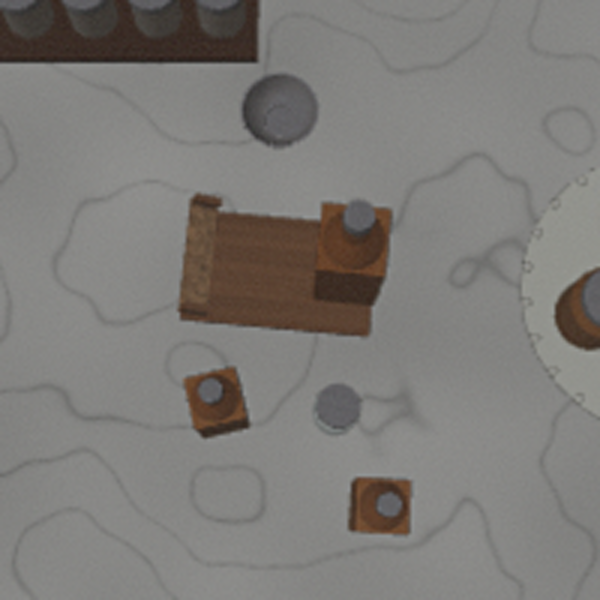

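Three bottles are candidates in the scene image: (304,205) on the cradle, (368,174) and (372,222) on the counter. The one on the cradle is the largest and stands on the foot end, so it is the one meant. The crop confirms this. Next I'll measure it accurately.

Run:
```python
from h import *
from scipy.optimize import least_squares
np.set_printoptions(precision=4,suppress=True)
# cradle corners (crop px) -> image px
S=np.array([[255,318],[345,475],[457,425]])/3+[200,120]   # foot/-y, rest/-y, rest/+y
Tt=np.array([[181,320],[370,334]])/3+[220,100]            # rest/+y, foot/+y
C={'fm':(-.04,-.06,.01),'rm':(.16,-.06,.01),'rp':(.16,.06,.01),'fp':(-.04,.06,.01)}
obs=[('scene',S,['fm','rm','rp']),('top',Tt,['rp','fp'])]
def W(p,P):
    P=np.array(P);c,s=np.cos(p[2]),np.sin(p[2]);return np.c_[p[0]+c*P[:,0]-s*P[:,1],p[1]+s*P[:,0]+c*P[:,1],P[:,2]]
def f(p): return np.concatenate([(proj(n,W(p,[C[k] for k in ks]))-px).ravel() for n,px,ks in obs])
r=least_squares(f,[.59,-.08,1.57]);print('cradle',r.x[:2],np.degrees(r.x[2]),r.fun.round(1))
print('rest',W(r.x,[(.142,0,.05)]))
# mouth triangulation, from regions/cap
pm={'scene':np.array([304,173.]),'top':np.array([339,168.])}
for n in pm:
    for q in ('bottle_mouth',):
        g=[a for a in arm.place_of(n,q) if np.hypot(*(np.array(a['point'])*[640,400]-pm[n]))<8]
        if g: pm[n]=np.array(g[0]['point'])*[640,400]
print(pm)
g=least_squares(lambda P:np.concatenate([proj(n,P)-pm[n] for n in pm]),[.59,-.09,.236]);print('mouth',g.x,g.fun)
g=least_squares(lambda P:np.concatenate([proj(n,np.r_[P,.236])-pm[n] for n in pm]),[.59,-.09]);print('mouth z fixed',g.x,g.fun)
# body silhouette corners: top view crop: top-face(145mm) corners approx
B={'scene':np.array([[268,210],[300,240],[358,235]])/3+[200,120],'top':np.array([[322,203],[390,208],[384,270],[318,268]])/3+[220,100]}
K={'scene':[(-.033,-.033,.155),(.033,-.033,.155),(.033,.033,.155)],'top':[(.033,-.033,.155),(-.033,-.033,.155),(-.033,.033,.155),(.033,.033,.155)]}
g=least_squares(lambda p:np.concatenate([(proj(n,W(p,K[n]))-B[n]).ravel() for n in B]),[.59,-.09,1.57]);print('bottle',g.x[:2],np.degrees(g.x[2]),g.fun.round(1))
c,s=np.cos(r.x[2]),np.sin(r.x[2]);d=g.x[:2]-r.x[:2];print('bottle in cradle',c*d[0]+s*d[1],-s*d[0]+c*d[1])
```

```text
cradle [ 0.5844 -0.0815] 85.01469044388311 [-1.4 -0.3 -0.3 -0.4  0.6 -1.  -1.3 -0.2 -0.5  0.4]
rest [[0.5967 0.06   0.05  ]]
{'scene': array([303.808, 173.08 ]), 'top': array([338.624, 168.2  ])}
mouth [ 0.5928 -0.0878  0.2415] [-1.09   -0.3663 -0.7843  0.8313]
mouth z fixed [ 0.5927 -0.0895] [-1.3412  0.7136 -0.2575  1.4746]
bottle [ 0.5869 -0.0937] 84.86456668046175 [-1.4 -1.1 -1.6  5.4  1.2 -1.5 -0.1 -0.4  0.8 -0.   1.1  2.3 -0.7  1. ]
bottle in cradle -0.011920187373696975 -0.0035644765996020846
```

>>> move_arm(motion=[{"tz": -0.05,"twist": -0.09},{"tz": -0.04,"twist": -0.09},{"twist": -0.09}])

```text
invalid input
```

>>> move_arm(motion=[{"tx": 0,"ty": 0,"tz": -0.05,"twist": -0.09},{"tx": 0,"ty": 0,"tz": -0.05,"twist": -0.09},{"tx": 0,"ty": 0,"tz": 0,"twist": -0.035},{"tx": 0,"ty": 0,"tz": 0,"twist": 0}], gripper=-1, squeeze=5)

```text
clock: 1.3
position: [0.2579, 0.57, 0.3283]
ee_rot: [0.136, 3.138, 0.005]
force: [-0.5, -0.7, -0.3]
width: 0.995
gripper_force: 0.0
```

>>> move_arm(motion=[{"tx": -0.0244,"ty": -0.0392,"tz": 0,"twist": 0},{"tx": -0.0244,"ty": -0.0392,"tz": 0,"twist": 0},{"tx": -0.0244,"ty": -0.0392,"tz": 0,"twist": 0},{"tx": -0.0244,"ty": -0.0392,"tz": 0,"twist": 0},{"tx": -0.0244,"ty": -0.0392,"tz": 0,"twist": 0},{"tx": -0.0244,"ty": -0.0392,"tz": 0,"twist": 0},{"tx": -0.0244,"ty": -0.0392,"tz": 0,"twist": 0},{"tx": -0.0244,"ty": -0.0392,"tz": 0,"twist": 0},{"tx": -0.0244,"ty": -0.0392,"tz": 0,"twist": 0},{"tx": -0.0244,"ty": -0.0392,"tz": 0,"twist": 0},{"tx": -0.0244,"ty": -0.0392,"tz": 0,"twist": 0},{"tx": 0,"ty": 0,"tz": 0,"twist": 0}])

```text
clock: 2.5
position: [0.489, 0.1094, 0.3256]
ee_rot: [-0.156, -3.137, 0.005]
force: [-0.7, 0.2, 1.1]
width: 1.002
gripper_force: 0.0
```

Run:
```python
from h import *
np.set_printoptions(precision=4,suppress=True)
print(arm.observe()['position'],arm.observe()['ee_rot'])
save('wrist','w0.png')
T=np.array(arm.calibration('wrist')['T']);print(T)
for r in arm.place_of('wrist','bottle_mouth')[:3]:
    p=np.array(r['point'])*[640,400];print(p,r['conf'],at('wrist',p,.236))
for r in arm.place_of('wrist','rest')[:2]:
    p=np.array(r['point'])*[640,400];print('rest',p,r['conf'],at('wrist',p,.05))
```

```text
[0.489  0.1094 0.3256] [-0.1557 -3.1371  0.0054]
[[ 0.0955  0.9497  0.2983  0.4057]
 [ 0.9954 -0.0903 -0.0312  0.1208]
 [-0.0027  0.2999 -0.954   0.483 ]
 [ 0.      0.      0.      1.    ]]
[80.896 65.08 ] 0.77 [ 0.358  -0.0651  0.236 ]
[253.568 149.2  ] 0.77 [0.437 0.061 0.236]
rest [294.528 229.68 ] 0.96 [0.5948 0.0611 0.05  ]
```

View pics/w0.png

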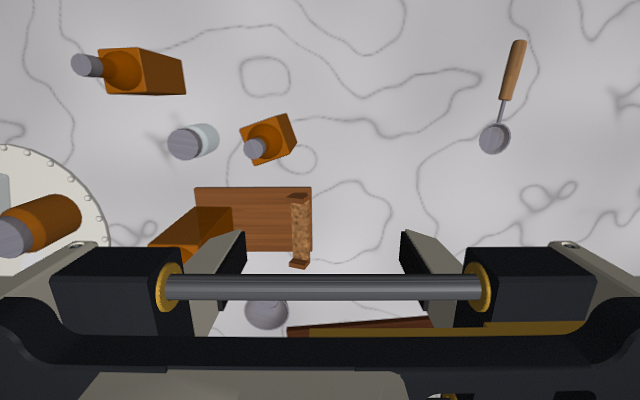

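Run:
```python
from h import *
np.set_printoptions(precision=4,suppress=True)
a,b,c=[at('wrist',p,.01) for p in((195,187.5),(312,187.5),(312,250))]
print(a,b,c,np.linalg.norm(b-a),np.degrees(np.arctan2(*(b-a)[1::-1])))
```

```text
[ 0.521  -0.1027  0.01  ] [0.5384 0.0935 0.01  ] [0.6545 0.0819 0.01  ] 0.19699434028340929 84.92277051166882
```

>>> move_arm(motion=[{"tx": -0.0244,"ty": -0.0392,"tz": 0,"twist": 0},{"tx": -0.0244,"ty": -0.0392,"tz": 0,"twist": 0},{"tx": -0.0244,"ty": -0.0392,"tz": 0,"twist": 0},{"tx": -0.0244,"ty": -0.0392,"tz": 0,"twist": 0},{"tx": 0,"ty": 0,"tz": 0,"twist": 0},{"tx": 0,"ty": 0,"tz": 0,"twist": 0}])

```text
clock: 3.25
position: [0.5709, -0.0473, 0.3258]
ee_rot: [-0.138, -3.137, -0.0]
force: [0.8, 0.3, 0.3]
width: 1.001
gripper_force: 0.0
```

Run:
```python
from h import *
np.set_printoptions(precision=4,suppress=True)
save('wrist','w1.png')
print(arm.observe()['position'])
for q in('bottle_mouth','cradle','rest'):
  for r in arm.place_of('wrist',q)[:3]:
    p=np.array(r['point'])*[640,400];print(q,p,r['conf'],at('wrist',p,dict(bottle_mouth=.236,cradle=0,rest=.05)[q]))
```

```text
[ 0.5707 -0.0461  0.3259]
bottle_mouth [400.128  49.88 ] 0.87 [0.4547 0.0236 0.236 ]
bottle_mouth [273.216 221.08 ] 0.8 [ 0.5874 -0.0926  0.236 ]
cradle [303.488 164.6  ] 0.73 [ 0.5851 -0.0794  0.    ]
cradle [347.776 255.8  ] 0.26 [ 0.7624 -0.0155  0.    ]
rest [388.928 175.68 ] 0.88 [0.6032 0.052  0.05  ]
```

View pics/w1.png

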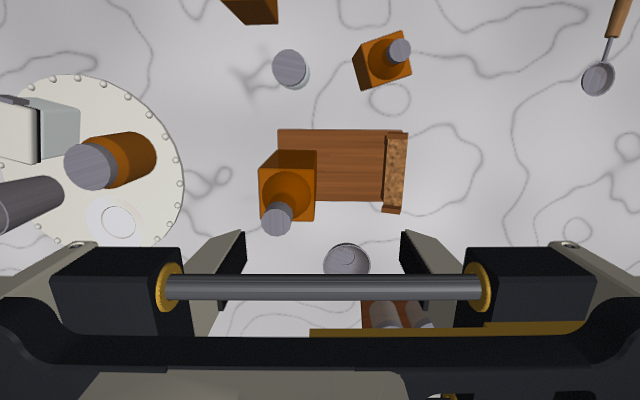

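Run:
```python
from h import *
np.set_printoptions(precision=4,suppress=True)
for p,z in(((277,219),.236),((278,129),.01),((408,131),.01),((315,152),.155),((258,163),.155),((315,220),.155)): print(p,at('wrist',p,z))
im=cv2.imread('pics/w1.png')
```

```text
(277, 219) [ 0.586  -0.0893  0.236 ]
(278, 129) [ 0.523  -0.1131  0.01  ]
(408, 131) [0.5432 0.092  0.01  ]
(315, 152) [ 0.5411 -0.0524  0.155 ]
(258, 163) [ 0.5481 -0.1181  0.155 ]
(315, 220) [ 0.623 -0.06   0.155]
```

The wrist view shows the cap at (277,219), with the foot end of the cradle below it. That puts the mouth at about (0.589, -0.0895) and the cradle yaw at about 85°. Next I'll straddle the neck.

>>> move_arm(motion=[{"tx": -0.013,"ty": -0.021,"tz": 0,"twist": 0},{"tx": -0.013,"ty": -0.02,"tz": 0,"twist": 0},{"tx": 0,"ty": 0,"tz": 0,"twist": 0},{"tx": 0,"ty": 0,"tz": 0.04,"twist": 0},{"tx": 0,"ty": 0,"tz": 0.04,"twist": 0},{"tx": 0,"ty": 0,"tz": 0.04,"twist": 0},{"tx": 0,"ty": 0,"tz": 0.011,"twist": 0},{"tx": 0,"ty": 0,"tz": 0,"twist": 0},{"tx": 0,"ty": 0,"tz": 0,"twist": 0}])

```text
clock: 4.35
position: [0.5944, -0.0908, 0.1976]
ee_rot: [0.136, 3.136, 0.0]
force: [-0.2, 0.7, 0.7]
width: 1.001
gripper_force: 0.0
```

>>> move_arm(motion=[{"tx": 0,"ty": 0,"tz": 0,"twist": 0}], gripper=-0.6)

```text
clock: 4.45
position: [0.5947, -0.0912, 0.198]
ee_rot: [0.136, 3.135, 0.0]
force: [0.6, -0.1, -0.3]
width: 0.953
gripper_force: 0.0
```

>>> move_arm(motion=[{"tx": 0,"ty": 0,"tz": 0,"twist": 0},{"tx": 0,"ty": 0,"tz": 0,"twist": 0}], gripper=-0.04)

```text
clock: 4.65
position: [0.5939, -0.0914, 0.1968]
ee_rot: [0.137, 3.137, 0.0]
force: [-0.5, 0.7, 0.1]
width: 0.787
gripper_force: 0.0
```

>>> move_arm(motion=[{"tx": 0,"ty": 0,"tz": 0,"twist": 0},{"tx": 0,"ty": 0,"tz": 0,"twist": 0},{"tx": 0,"ty": 0,"tz": 0,"twist": 0},{"tx": 0,"ty": 0,"tz": 0,"twist": 0},{"tx": 0,"ty": 0,"tz": 0,"twist": 0}])

```text
clock: 5.15
position: [0.5933, -0.0913, 0.1956]
ee_rot: [-0.137, -3.138, -0.0]
force: [0.2, -0.4, 0.6]
width: 0.522
gripper_force: 0.0
```

Run:
```python
from h import *
save('scene','s1.png',(230,100,400,280),3)
im=cv2.imread('pics/s1.png');print(im.shape)
```

```text
(540, 510, 3)
```

View pics/s1.png

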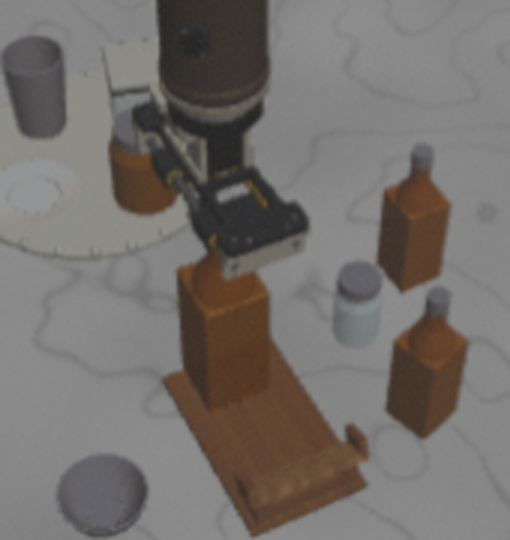

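>>> move_arm(motion=[{"tx": 0,"ty": 0.005,"tz": 0,"twist": 0},{"tx": 0,"ty": 0.005,"tz": 0,"twist": 0},{"tx": 0,"ty": 0.005,"tz": 0,"twist": 0},{"tx": 0,"ty": 0.005,"tz": 0,"twist": 0},{"tx": 0,"ty": 0.005,"tz": 0,"twist": 0},{"tx": 0,"ty": 0.005,"tz": 0,"twist": 0},{"tx": 0,"ty": 0.005,"tz": 0,"twist": 0},{"tx": 0,"ty": 0.005,"tz": 0,"twist": 0},{"tx": 0,"ty": 0.005,"tz": 0,"twist": 0},{"tx": 0,"ty": 0.005,"tz": 0,"twist": 0},{"tx": 0,"ty": 0.005,"tz": 0,"twist": 0},{"tx": 0,"ty": 0,"tz": 0,"twist": 0}])

```text
clock: 6.4
position: [0.5982, -0.0353, 0.1957]
ee_rot: [-0.135, -3.139, -0.001]
force: [-0.4, -0.6, -0.6]
width: 0.517
gripper_force: 0.3
```

```bash
cat > look.py <<'E'
from h import *
import sys
save('scene',sys.argv[1],(230,100,400,280),3)
E
python3 look.py s2.png
```

```text
(no output)
```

View pics/s2.png

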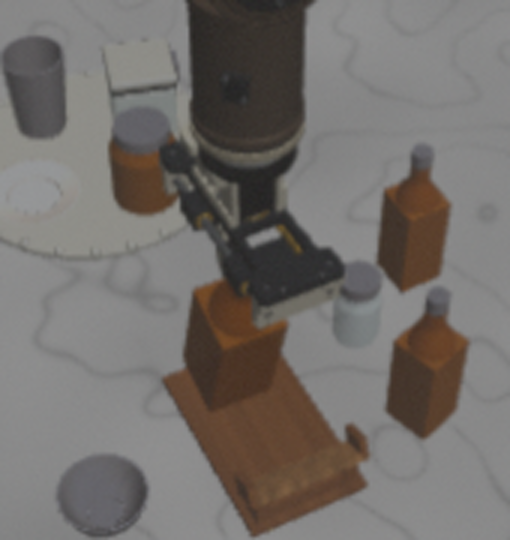

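>>> move_arm(motion=[{"tx": 0,"ty": 0.005,"tz": 0,"twist": 0},{"tx": 0,"ty": 0.005,"tz": 0,"twist": 0},{"tx": 0,"ty": 0.005,"tz": 0,"twist": 0},{"tx": 0,"ty": 0.004,"tz": 0,"twist": 0},{"tx": 0,"ty": 0.004,"tz": 0,"twist": 0},{"tx": 0,"ty": 0.004,"tz": 0,"twist": 0},{"tx": 0,"ty": 0.004,"tz": 0,"twist": 0},{"tx": 0,"ty": 0.004,"tz": 0,"twist": 0},{"tx": 0,"ty": 0.004,"tz": 0,"twist": 0},{"tx": 0,"ty": 0.004,"tz": 0,"twist": 0},{"tx": 0,"ty": 0.004,"tz": 0,"twist": 0},{"tx": 0,"ty": 0.004,"tz": 0,"twist": 0}])

```text
clock: 7.65
position: [0.6026, 0.0147, 0.1957]
ee_rot: [-0.137, -3.139, -0.0]
force: [0.1, -0.6, 0.3]
width: 0.521
gripper_force: 0.1
```

>>> move_arm(motion=[{"tx": 0,"ty": 0.004,"tz": 0,"twist": 0},{"tx": 0,"ty": 0.004,"tz": 0,"twist": 0},{"tx": 0,"ty": 0,"tz": 0,"twist": 0}])

```text
clock: 7.95
position: [0.6034, 0.0232, 0.1957]
ee_rot: [0.135, 3.139, 0.001]
force: [-0.3, 0.4, -1.3]
width: 0.523
gripper_force: 0.2
```

```bash
python3 look.py s3.png
```

```text
(no output)
```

View pics/s3.png

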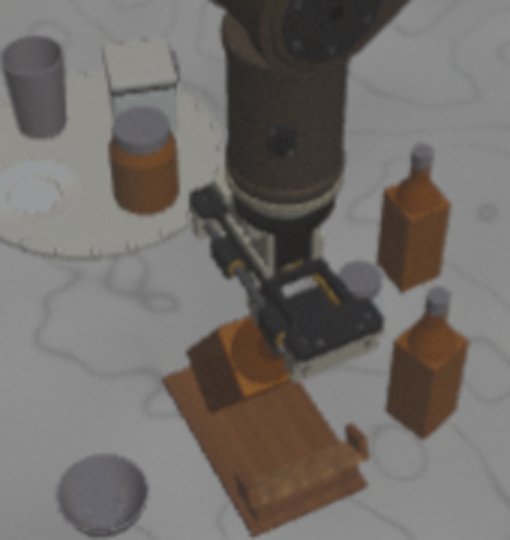

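>>> move_arm(motion=[{"tx": 0,"ty": -0.0015,"tz": 0,"twist": 0},{"tx": 0,"ty": -0.003,"tz": 0,"twist": 0},{"tx": 0,"ty": -0.0035,"tz": 0,"twist": 0},{"tx": 0,"ty": -0.0035,"tz": 0,"twist": 0},{"tx": 0,"ty": -0.0035,"tz": 0,"twist": 0},{"tx": 0,"ty": -0.0035,"tz": 0,"twist": 0},{"tx": 0,"ty": -0.001,"tz": 0,"twist": 0},{"tx": 0,"ty": 0,"tz": 0,"twist": 0}], gripper=-1)

```text
clock: 8.8
position: [0.6016, 0.0026, 0.1958]
ee_rot: [0.137, 3.138, 0.0]
force: [0.5, 0.1, -0.6]
width: 0.996
gripper_force: 0.1
```

Run:
```python
import numpy as np
r=np.radians
def C(t): t=r(t);return 33-19*np.cos(t)+226*np.sin(t),10+19*np.sin(t)+226*np.cos(t)
rows=[]
for i in range(1,10): rows.append((3*i,138.3+i*.6,5-4*i/9,195.8-i*.2))
t=34.5
for i in range(30):
    t+=1.25; X,Z=C(t); rows.append((27,X,1,min(194,max(Z-13,87))))
print('end theta',t,X,Z)
def tcp(f,X,y):
    f=r(f);return np.array([X-46*np.cos(f)+9.5*np.sin(f),y-46*np.sin(f)-9.5*np.cos(f)])
p=np.array([92.5,-4.5]);f0=0;z0=195.8
for k,(f,X,y,z) in enumerate(rows):
    d=tcp(f,X,y)-p;c,s=np.cos(r(f0)),np.sin(r(f0))
    ty=round(2*(d@[c,s]))/2;tx=round(2*(d@[-s,c]))/2;tz=round(2*(z0-z))/2
    p=p+ty*np.array([c,s])+tx*np.array([-s,c]);z0-=tz;f0=f
    print(k,tx,ty,tz,'X',round(X,1),'z',round(z,1),p.round(1))
```

```text
end theta 72.0 242.06744978958068 97.90791453834605
0 -3.0 1.0 0.0 X 138.9 z 195.6 [93.5 -7.5]
1 -2.5 1.0 0.5 X 139.5 z 195.4 [94.6 -9.9]
2 -3.0 1.0 0.0 X 140.1 z 195.2 [ 95.9 -12.8]
3 -3.0 1.5 0.5 X 140.7 z 195.0 [ 97.9 -15.6]
4 -3.0 1.0 0.0 X 141.3 z 194.8 [ 99.5 -18.3]
5 -3.0 1.0 0.0 X 141.9 z 194.6 [101.2 -20.9]
6 -3.0 1.0 0.5 X 142.5 z 194.4 [103.1 -23.5]
7 -3.0 1.0 0.0 X 143.1 z 194.2 [105.1 -25.9]
8 -3.0 0.5 0.5 X 143.7 z 194.0 [106.8 -28.4]
9 -2.5 5.5 2.5 X 149.6 z 191.5 [112.8 -28.2]
10 -2.0 4.0 2.5 X 153.8 z 188.9 [117.3 -28.1]
11 -2.0 3.5 2.5 X 158.0 z 186.2 [121.3 -28.3]
12 -2.0 3.5 3.0 X 162.1 z 183.5 [125.4 -28.5]
13 -1.5 3.5 2.5 X 166.1 z 180.6 [129.2 -28.3]
14 -2.0 4.0 3.0 X 170.1 z 177.7 [133.6 -28.2]
15 -2.0 3.5 3.0 X 174.0 z 174.6 [137.7 -28.4]
16 -1.5 3.0 3.5 X 177.9 z 171.5 [141.  -28.4]
17 -1.5 3.5 3.0 X 181.6 z 168.3 [144.8 -28.2]
18 -2.0 3.5 3.5 X 185.3 z 165.0 [148.8 -28.3]
19 -1.5 3.0 3.0 X 189.0 z 161.7 [152.2 -28.3]
20 -1.5 3.0 3.5 X 192.5 z 158.2 [155.5 -28.3]
21 -2.0 3.5 3.5 X 196.0 z 154.7 [159.6 -28.5]
22 -1.5 3.0 3.5 X 199.4 z 151.1 [162.9 -28.5]
23 -1.5 3.0 4.0 X 202.7 z 147.4 [166.3 -28.4]
24 -1.5 2.5 3.5 X 206.0 z 143.7 [169.2 -28.6]
25 -1.0 3.0 4.0 X 209.1 z 139.9 [172.3 -28.2]
26 -1.5 3.0 4.0 X 212.2 z 136.0 [175.7 -28.1]
27 -1.5 2.5 3.5 X 215.2 z 132.1 [178.6 -28.3]
28 -1.5 2.5 4.0 X 218.1 z 128.1 [181.5 -28.5]
29 -1.0 2.5 4.5 X 220.9 z 124.0 [184.2 -28.3]
30 -1.5 2.5 4.0 X 223.6 z 119.9 [187.1 -28.5]
31 -1.0 2.5 4.0 X 226.3 z 115.7 [189.8 -28.3]
32 -1.0 2.0 4.5 X 228.8 z 111.4 [192.  -28.2]
33 -1.5 2.5 4.0 X 231.3 z 107.1 [194.9 -28.4]
34 -1.0 2.0 4.5 X 233.6 z 102.8 [197.1 -28.4]
35 -1.0 2.0 4.5 X 235.9 z 98.4 [199.4 -28.4]
36 -1.0 2.0 4.5 X 238.0 z 93.9 [201.6 -28.4]
37 -1.0 1.5 4.5 X 240.1 z 89.4 [203.4 -28.6]
38 -0.5 2.0 2.5 X 242.1 z 87 [205.4 -28.1]
```

>>> move_arm(motion=[{"tx": -0.003,"ty": 0.001,"tz": 0,"twist": -0.0333},{"tx": -0.0025,"ty": 0.001,"tz": 0.0005,"twist": -0.0333},{"tx": -0.003,"ty": 0.001,"tz": 0,"twist": -0.0333},{"tx": -0.003,"ty": 0.0015,"tz": 0.0005,"twist": -0.0333},{"tx": -0.003,"ty": 0.001,"tz": 0,"twist": -0.0333},{"tx": -0.003,"ty": 0.001,"tz": 0,"twist": -0.0333},{"tx": -0.003,"ty": 0.001,"tz": 0.0005,"twist": -0.0333},{"tx": -0.003,"ty": 0.001,"tz": 0,"twist": -0.0333},{"tx": -0.003,"ty": 0.0005,"tz": 0.0005,"twist": -0.0333},{"tx": 0,"ty": 0,"tz": 0,"twist": 0}])

```text
clock: 9.8
position: [0.6268, 0.0156, 0.1936]
ee_rot: [0.601, -3.083, -0.001]
force: [-0.3, 0.5, -0.6]
width: 0.996
gripper_force: 0.3
```

```bash
python3 look.py s4.png
```

```text
(no output)
```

View pics/s4.png

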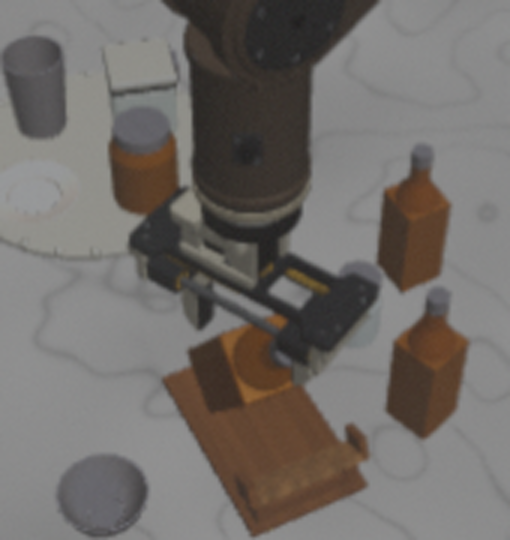

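>>> move_arm(motion=[{"tx": -0.002,"ty": 0.004,"tz": 0.0025,"twist": 0},{"tx": -0.002,"ty": 0.004,"tz": 0.0025,"twist": 0},{"tx": -0.002,"ty": 0.004,"tz": 0.0025,"twist": 0},{"tx": -0.002,"ty": 0.004,"tz": 0.003,"twist": 0},{"tx": -0.002,"ty": 0.0035,"tz": 0.0025,"twist": 0},{"tx": -0.002,"ty": 0.004,"tz": 0.003,"twist": 0},{"tx": -0.002,"ty": 0.0035,"tz": 0.003,"twist": 0},{"tx": -0.0015,"ty": 0.0035,"tz": 0.0035,"twist": 0},{"tx": -0.002,"ty": 0.0035,"tz": 0.003,"twist": 0},{"tx": -0.0015,"ty": 0.0035,"tz": 0.0035,"twist": 0},{"tx": -0.002,"ty": 0.003,"tz": 0.003,"twist": 0},{"tx": -0.0015,"ty": 0.003,"tz": 0.0035,"twist": 0}])

```text
clock: 11.05
position: [0.6314, 0.0641, 0.158]
ee_rot: [-0.599, 3.084, 0.0]
force: [0.2, 0.7, -0.6]
width: 1.002
gripper_force: 0.3
```

```bash
python3 look.py s5.png
python3 - <<'E'
from h import *
for n in('scene',):
    for r in arm.place_of(n,'bottle_mouth')[:3]: print(np.array(r['point'])*[640,400],r['conf'])
x=np.array([.0872,.9962]);
# predicted scene px of front-lower body corners/foot for theta 50, foot pivot
def P(t,xb,y,s):
    t=np.radians(t);a=33+(xb-33)*np.cos(t)+s*np.sin(t);z=10-(xb-33)*np.sin(t)+s*np.cos(t)
    return np.r_[np.array([.589,-.0895])+a/1e3*x+y/1e3*np.array([-.9962,.0872]),z/1e3]
for lab,a in(('foot -y front',(33,-33,0)),('foot -y back',(-33,-33,0)),('shoulder back -y',(-33,-33,145)),('shoulder front -y',(33,-33,145)),('mouth',(0,0,226))):
    print(lab,[((proj('scene',P(t,*a))-[230,100])*3).round() for t in(45,50,55)])
E
```

```text
[377.024 196.4  ] 0.98
[369.792 151.32 ] 0.97
[334.592 241.92 ] 0.66
foot -y front [array([210., 417.]), array([210., 417.]), array([210., 417.])]
foot -y back [array([187., 353.]), array([189., 354.]), array([191., 355.])]
shoulder back -y [array([234., 362.]), array([241., 376.]), array([248., 391.])]
shoulder front -y [array([259., 433.]), array([264., 447.]), array([268., 460.])]
mouth [array([315., 391.]), array([324., 414.]), array([332., 437.])]
```

View pics/s5.png

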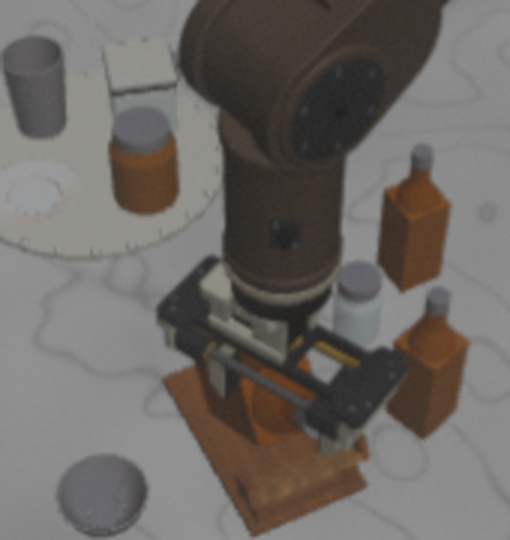

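The bottle is leaning on the front finger at about 50° with its foot in place. I'll keep lowering it.

>>> move_arm(motion=[{"tx": -0.0015,"ty": 0.003,"tz": 0.0035,"twist": 0},{"tx": -0.0015,"ty": 0.003,"tz": 0.0035,"twist": 0},{"tx": -0.0015,"ty": 0.003,"tz": 0.004,"twist": 0},{"tx": -0.0015,"ty": 0.0025,"tz": 0.0035,"twist": 0},{"tx": -0.001,"ty": 0.003,"tz": 0.004,"twist": 0},{"tx": -0.0015,"ty": 0.003,"tz": 0.004,"twist": 0},{"tx": -0.0015,"ty": 0.0025,"tz": 0.004,"twist": 0},{"tx": -0.0015,"ty": 0.0025,"tz": 0.004,"twist": 0},{"tx": -0.001,"ty": 0.0025,"tz": 0.004,"twist": 0},{"tx": -0.0015,"ty": 0.0025,"tz": 0.004,"twist": 0},{"tx": -0.001,"ty": 0.0025,"tz": 0.004,"twist": 0},{"tx": 0,"ty": 0,"tz": 0,"twist": 0}])

```text
clock: 12.35
position: [0.6335, 0.0979, 0.115]
ee_rot: [0.6, -3.083, -0.001]
force: [-0.4, 0.5, -0.9]
width: 1.002
gripper_force: 0.7
```

```bash
cat > st.py <<'E'
from h import *
np.set_printoptions(precision=4,suppress=True)
s=arm.observe();print(s['clock'],s['position'],s['force'],s['gripper_force'])
x=np.array([.0872,.9962]);d=s['position'][:2]-[.589,-.0895]
print('x',d@x*1e3,'y',d@[-.9962,.0872]*1e3,'Xc',d@x*1e3+36.7)
def P(t,xb,y,q):
    t=np.radians(t);a=33+(xb-33)*np.cos(t)+q*np.sin(t);z=10-(xb-33)*np.sin(t)+q*np.cos(t)
    return np.r_[np.array([.589,-.0895])+a/1e3*x+y/1e3*np.array([-.9962,.0872]),z/1e3]
for n in('scene','top'):
    arm.get_image(n)
    print(n,[((np.array(r['point'])*[640,400]).round(),round(r['conf'],2)) for r in arm.place_of(n,'bottle_mouth')[:4]])
    print({t:proj(n,P(t,0,0,226)).round() for t in(60,65,70,72)})
E
python3 st.py
```

```text
12.35 [0.6335 0.0979 0.115 ] [-0.3795  0.4532 -0.9299] 0.6640932708978653
x 190.58334134817738 y -28.00869249187837 Xc 227.28334134817737
scene [(array([377., 198.]), 0.87), (array([372., 150.]), 0.69), (array([350., 210.]), 0.69), (array([342., 264.]), 0.68)]
{60: array([343., 253.]), 65: array([345., 260.]), 70: array([347., 267.]), 72: array([347., 270.])}
top [(array([291., 227.]), 0.85), (array([329., 187.]), 0.67), (array([351., 269.]), 0.56)]
{60: array([261., 173.]), 65: array([257., 174.]), 70: array([255., 176.]), 72: array([254., 176.])}
```

>>> move_arm(motion=[{"tx": -0.001,"ty": 0.002,"tz": 0.0035,"twist": 0},{"tx": -0.001,"ty": 0.002,"tz": 0.0035,"twist": 0},{"tx": -0.001,"ty": 0.002,"tz": 0.0035,"twist": 0},{"tx": -0.001,"ty": 0.002,"tz": 0.0035,"twist": 0},{"tx": -0.001,"ty": 0.0015,"tz": 0.0035,"twist": 0},{"tx": -0.0005,"ty": 0.0015,"tz": 0.0035,"twist": 0},{"tx": -0.001,"ty": 0.0015,"tz": 0.0035,"twist": 0},{"tx": -0.0005,"ty": 0.0015,"tz": 0.0025,"twist": 0},{"tx": -0.0005,"ty": 0.0015,"tz": 0,"twist": 0},{"tx": 0,"ty": 0,"tz": 0,"twist": 0}])

```text
clock: 13.55
position: [0.635, 0.1147, 0.0887]
ee_rot: [0.599, -3.084, -0.0]
force: [-0.2, 0.9, -0.2]
width: 1.002
gripper_force: 0.0
```

```bash
python3 st.py
```

```text
13.55 [0.635  0.1147 0.0887] [-0.1923  0.8727 -0.2114] 0.0
x 207.48766033220997 y -28.062558156168265 Xc 244.18766033221
scene [(array([343., 269.]), 0.77), (array([375., 198.]), 0.67)]
{60: array([343., 253.]), 65: array([345., 260.]), 70: array([347., 267.]), 72: array([347., 270.])}
top [(array([352., 269.]), 0.75), (array([332., 193.]), 0.69), (array([290., 230.]), 0.67)]
{60: array([261., 173.]), 65: array([257., 174.]), 70: array([255., 176.]), 72: array([254., 176.])}
```

>>> move_arm(motion=[{"tx": -0.0005,"ty": 0.001,"tz": 0,"twist": 0},{"tx": -0.0005,"ty": 0.001,"tz": 0,"twist": 0},{"tx": -0.0005,"ty": 0.001,"tz": 0,"twist": 0},{"tx": -0.0005,"ty": 0.001,"tz": 0,"twist": 0},{"tx": -0.0005,"ty": 0.001,"tz": 0,"twist": 0},{"tx": -0.0005,"ty": 0.001,"tz": 0,"twist": 0},{"tx": -0.001,"ty": 0.002,"tz": 0,"twist": 0},{"tx": -0.001,"ty": 0.002,"tz": 0,"twist": 0},{"tx": -0.001,"ty": 0.002,"tz": 0,"twist": 0},{"tx": -0.001,"ty": 0.002,"tz": 0,"twist": 0},{"tx": 0,"ty": 0,"tz": 0,"twist": 0}])

```text
clock: 14.85
position: [0.6364, 0.1306, 0.0887]
ee_rot: [-0.6, 3.084, 0.0]
force: [0.6, 0.2, 0.3]
width: 0.999
gripper_force: 0.0
```

```bash
python3 st.py
```

```text
14.85 [0.6364 0.1306 0.0887] [0.6186 0.1732 0.3211] 0.0
x 223.37079780899876 y -28.00437920253614 Xc 260.07079780899875
scene [(array([373., 198.]), 0.67), (array([340., 268.]), 0.53)]
{60: array([343., 253.]), 65: array([345., 260.]), 70: array([347., 267.]), 72: array([347., 270.])}
top [(array([254., 168.]), 0.91), (array([349., 268.]), 0.87), (array([293., 234.]), 0.72)]
{60: array([261., 173.]), 65: array([257., 174.]), 70: array([255., 176.]), 72: array([254., 176.])}
```

>>> move_arm(motion=[{"tx": -0.005,"ty": 0.01,"tz": 0,"twist": 0},{"tx": -0.005,"ty": 0.01,"tz": 0,"twist": 0},{"tx": -0.005,"ty": 0.01,"tz": 0,"twist": 0},{"tx": 0,"ty": 0,"tz": -0.02,"twist": 0},{"tx": 0,"ty": 0,"tz": -0.04,"twist": 0},{"tx": 0,"ty": 0,"tz": -0.05,"twist": 0},{"tx": 0,"ty": 0,"tz": -0.05,"twist": 0},{"tx": 0,"ty": 0.04,"tz": -0.05,"twist": 0},{"tx": 0,"ty": 0.05,"tz": 0,"twist": 0},{"tx": 0,"ty": 0.05,"tz": 0,"twist": 0},{"tx": 0,"ty": 0.05,"tz": 0,"twist": 0},{"tx": 0,"ty": 0,"tz": 0,"twist": 0}])

```text
clock: 16.25
position: [0.5656, 0.3424, 0.2873]
ee_rot: [0.619, -3.078, -0.009]
force: [-1.3, -0.1, 0.1]
width: 1.0
gripper_force: 0.0
```

```bash
python3 st.py
python3 - <<'E'
from h import *
np.set_printoptions(precision=4,suppress=True)
for n in('scene','top'):
    im=arm.get_image(n)
    for q in('bottle_mouth','bottle','rest','spice','katori'):
        for r in arm.place_of(n,q)[:3]:
            p=np.array(r['point'])*[640,400];print(n,q,p.round(),round(r['conf'],2),at(n,p,{'bottle_mouth':.118,'rest':.05}.get(q,.04 if q=='bottle' else 0)))
    for r in arm.regions_of(n,'bottle')[:3]:
        c=max(cv2.findContours(r['region'].astype('uint8'),0,2)[0],key=cv2.contourArea)
        print(n,'rect',cv2.minAreaRect(c))
E
```

```text
16.25 [0.5656 0.3424 0.2873] [-1.3421 -0.1453  0.0742] 0.0
x 428.22224007412126 y 60.99140894293313 Xc 464.92224007412125
scene [(array([374., 194.]), 0.82), (array([371., 148.]), 0.67), (array([342., 267.]), 0.66)]
{60: array([343., 253.]), 65: array([345., 260.]), 70: array([347., 267.]), 72: array([347., 270.])}
top [(array([288., 233.]), 0.81), (array([255., 171.]), 0.78), (array([351., 267.]), 0.54)]
{60: array([261., 173.]), 65: array([257., 174.]), 70: array([255., 176.]), 72: array([254., 176.])}
scene bottle_mouth [372. 150.] 0.83 [ 0.3022 -0.1608  0.118 ]
scene bottle_mouth [378. 198.] 0.74 [0.4046 0.0054 0.118 ]
scene bottle_mouth [341. 271.] 0.57 [0.626 0.145 0.118]
scene bottle [306. 225.] 0.94 [ 0.5942 -0.0731  0.04  ]
scene bottle [360. 192.] 0.74 [ 0.3873 -0.0946  0.04  ]
scene bottle [371. 237.] 0.66 [0.464  0.0612 0.04  ]
scene rest [332. 257.] 0.72 [0.5953 0.0623 0.05  ]
scene rest [276. 140.] 0.21 [ 0.4959 -0.4323  0.05  ]
scene spice [350. 210.] 0.55 [ 0.4362 -0.0765  0.    ]
scene katori [267. 273.] 0.75 [ 0.7585 -0.0153  0.    ]
scene rect ((372.70001220703125,
[... 461 characters left out ...]
 0.04  ]
top bottle [293. 235.] 0.77 [0.4454 0.0359 0.04  ]
top bottle [347. 268.] 0.74 [ 0.3483 -0.1245  0.04  ]
top rest [286. 187.] 0.96 [0.5901 0.0593 0.05  ]
top rest [256. 173.] 0.16 [0.6368 0.1526 0.05  ]
top spice [332. 232.] 0.58 [ 0.4585 -0.0812  0.    ]
top katori [255. 169.] 0.61 [0.6626 0.1636 0.    ]
top katori [310. 140.] 0.57 [ 0.7601 -0.0142  0.    ]
top rect ((293.80767822265625, 179.96153259277344), (77.6619873046875, 26.279563903808594), 11.309932708740234)
top rect ((291.8705749511719, 233.91761779785156), (21.259185791015625, 18.439090728759766), 77.47119140625)
top rect ((346.11883544921875, 268.1926574707031), (21.27589988708496, 18.650362014770508), 5.19442892074585)
```

```bash
python3 -c "
from cell import arm
print(arm.sign_off())"
```

```text
the job is handed in; nothing more can be done
None
```

I tipped the bottle over and let it down on the front finger. It now lies on the cradle's rest at about 70° with its neck pointing out past it, its foot still on the cradle and turned about 5° from the cradle's line. The arm was clear when I handed the job in at about 17 s; no verdict came back.

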